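Load the shuttle drill jig and index it under the pilot bush

TASK

Get the thin round steel blank ready for pilot drilling: stand it on end on the bench and let go, so that you can take it again from straight above, then seat it fully down in the jig's socket and let go. Pull up the jig's spring-plunger knob, slide the loaded carriage to the next index hole, under the first and smaller of the two drill bushes, and let the plunger drop fully home. Leave the thick blank and the calliper where they lie.

Things in the scene. Friction and masses are not known exactly. Their poses are not given: they have to be found in the camera images.
- blank_center (a point): Centre of the thin blank: plain turned steel cylinder, diameter 28 mm, length 64 mm, about 0.28 kg, both ends alike; own x = the cylinder's axis. Starts lying on the bench (centre 14 mm up), its own x pointing left and somewhat outward (0.75 to 1.5 rad from world x toward y), left or right of the thick blank. Standing on end its centre is 32 mm up.
- spare_blank_center (a point): Centre of the thick blank: steel cylinder, diameter 40 mm, length 64 mm, lying on the bench near the thin one, own x = its axis. It does not fit the socket; leave it where it lies.
- calliper: Vernier calliper lying flat on the bench, 216 mm long along its own y, 55 mm wide, 11 mm thick; origin under its middle. Leave it where it lies.
- jig: Shuttle drill jig bolted to the bench. Origin on the bench below the socket's axis as it stands at loading; own x = the way the carriage slides (away from the robot, within 0.15 rad of world x), y to its left, z up. Dark base plate 12 mm thick, x -108 to +167, y -52 to +74 mm. Two steel ways along x, 27 mm high, at y -36 and +36.
- socket_mouth (a point): Centre of the socket's mouth in the top of the carriage's block (62 x 56 mm, top 46 mm above the bench). Plain round blind bore without chamfer, diameter 29.5 mm, 22 mm deep, axis vertical. A seated blank stands 42 mm out, its centre 10 mm above this point. Axes as the jig's; it moves with the carriage.
- carriage (a joint): Carriage travel along the jig's x in m: 0 = loading station, 0.085 = under the pilot bush, 0.125 = under the larger bush (one hole too far); end stops at -0.004 and 0.130. Slides with about 1.5 N drag when the plunger is clear; about 1 mm of play when locked.
- knob_grip (a point): Centre of the round black plunger knob, diameter 28 mm, 30 mm tall, 72 mm above the bench when down. It stands on an ear of the carriage, 75 mm behind the socket (jig -x) and 56 mm to its left (jig +y); below it is a 15 mm sleeve, and the ear's top is 32 mm below this point. Knob and carriage move together: the lifted knob serves to slide the carriage.
- plunger (a joint): Lift of the plunger in m: 0 = down in a hole, locked; 0.010 = pin clear of the index strip, riding on its top; 0.014 = upper stop. A spring pulls it down with about 5 N at the bottom and 8.5 N at the top. The 8 mm pin has a round nose that draws the carriage in when let go within about 2 mm of a hole.
- pilot_bush (a point): Top centre of the small pilot bush, at jig x +85, 113 mm above the bench, in the grey bridge over the far end of the jig: bridge x +60 to +150, y -46 to +46, underside 96 mm and top 108 mm above the bench. A larger bush follows at jig x +125. Axes as the jig's.
- pilot_hole (a point): Centre, at its top, of the middle of three 9.5 mm index holes in the steel strip left of the ways (strip y +44 to +68, top 24 mm above the bench). Jig x of the holes: loading -75, pilot +10 (this one), last +50, all at y +56. With the plunger home under the pilot bush the knob stands straight above this point. Axes as the jig's.

How it is judged:
By the outcome, as a careful person would: the job done as asked, in the order asked, and still so for the second after the job is handed in, with the robot touching nothing.
It also fails if it takes over 64 s, if anything falls off the work surface, if the arm or the gripper's body presses on something with over 40 N, if the wrist force passes 120 N, or if a joint passes its speed limit or range.

ROBOT

A 6-joint arm with a two-finger parallel gripper is mounted at the origin on the work surface; the furniture and walls round the work are solid. World frame = base frame: x ahead of the robot, y to its left, z up, the work surface at z = 0. Lengths are in m, angles in rad, forces in N, time in s.
With the tool pointing down it reaches from about 0.375 to 0.975 m from the base axis. Payload 3.8 kg.
Tool frame: the origin (TCP) lies midway between the tips of the shut fingers; the grasp point (between the pads) lies 19 mm behind it; x points along the fingers, z is the direction in which the jaws open and shut, and the axes are right-handed (so a half turn about x gives the same grasp; the last joint's range is limited). The gripper opens to 85 mm and grips with 20 to 120 N. Pads are 22 mm wide; open, the fingers measure 114 mm over their backs; the gripper's body (76 mm by 85 mm) begins 54 mm behind the grasp point. The pads swing forward as they close: fully open they stand 13 mm farther back than shut.
Start: joints at [1.121, 0.264, 1.604, -0, 1.274, -0.037], TCP at [0.271, 0.618, 0.231] pointing down, gripper open.
Joint ranges: [-2.63, 2.63], [-0.94, 2.18], [0.31, 2.57], [-1.31, 4.45], [0, 2.66], [-2.55, 2.55]. Speed limits (rad/s): [2.57, 2.57, 3.14, 3.14, 3.14, 3.14].

INTERFACE

Orientations are given as a rotation vector (axis times angle).
In Python, from workcell import * gives the robot as it stands. The module is installed in compiled form; this text tells all that it offers.
- The arm moves only by the tool carry_out, never from a script. Its arguments are lists of equal length, an entry for each row: "offset": the shift along the tool's x, y, z in cm, a list of three; "delta_rot": the turn, a rotation vector about the tool's x, y, z in degrees, a list of three. A call has exactly 5 rows; each row shifts and turns the commanded pose from where the row before left it, along the tool's axes as they then stand; what a row does not reach is not made up. A row lasts 1/12 s, in which the tool goes at most 41.7 mm and 7.16 degrees, less where a joint would pass 70% of its speed; a pose out of reach is approached as far as the arm can. A call is refused whole if a number of a shift passes 4.17 or a number of a turn 7.16, either way. A call with a gripper value outside its range is refused whole. "fingers" is the opening, from -1 (shut) to 1 (fully open), set as the call begins (left out, the last holds). The fingers move at their own pace and stop on an object; "newtons" is the grip in N (left out, the last holds). Time passes only in rows, so rows that do not move let the fingers close, or fill a call up. It gives the time, the measured TCP pose, the force and the opening at its end, in the units of the state.
- read_state(): the state, without advancing time (a new reading comes with each control period).
- read_camera(name): name is "side" or "top" or "wrist"; returns (picture, depth): 384x512x3 uint8, red, green, blue; 384x512 float32, m along the optical axis (not along the pixel's ray), 0 where there is no reading.
- get_calibration(name): a dict with "fx", "fy", "cx", "cy" (pixels), "R" (3x3) and "t" (3): a world point X has camera coordinates R X + t; the wrist camera has in their place "mount" (4x4, takes a point from camera to tool coordinates, whose origin is the TCP and whose axes are the tool frame's). Camera axes: x right, y down, z forward; pixel columns grow to the right and rows downward; lengths in m; the calibration is good to about 2 mm. A picture is of the moment at which its call begins: read the wrist's pose just before it. get_calibration takes no time and is no camera call.
- finish_job(): hands the job in, once; it reports no verdict.
The state is a dict: "time": time; "q": joint angles; "joint_vel": joint speeds; "joint_torque": joint torques, N m; "tool_pos": TCP position; "tcp_rot": TCP orientation; "wrist_force": force on the tool from outside, world axes, zero at the start; "torque": the same for the moment, N m; "width": opening from 0.0 (shut) to 1.0 (fully open).
Only numpy, scipy, OpenCV 4.12 (cv2) and the standard library are available. Lean on these libraries where they do the work, as an engineer would, in place of code of your own. Each camera call takes 0.05 s, during which the arm holds its last target. There are 200 camera calls.

## Working session

There is one attempt and no reset: what is moved stays moved. The work goes in short steps, Python scripts to look and compute and a tool call to move; the robot and the scene stay as the last step left them, time stands still between calls to the robot, and variables do not carry over. Pictures are saved under pics/ and viewed, about 8 in all and at most 12, crops included, and the job is handed in when it is done.

Besides the shell and the picture viewer there is one more tool, called as name(argument=value, ...), one argument or row to a line, values as JSON. carry_out: Moves the arm, as the interface text tells. Its arguments: {"type":"object","properties":{"offset":{"type":"array"},"delta_rot":{"type":"array"},"fingers":{"type":"number"},"newtons":{"type":"number"}},"required":["offset","delta_rot"]}

```bash
mkdir -p pics; cat > h.py <<'E'
from workcell import *
import numpy as np, cv2
from scipy.spatial.transform import Rotation as Ro
def cam(name):
    s=read_state(); im,d=read_camera(name); c=get_calibration(name)
    if 'mount' in c:
        T=np.eye(4); T[:3,:3]=Ro.from_rotvec(s['tcp_rot']).as_matrix(); T[:3,3]=s['tool_pos']
        M=T@np.array(c['mount']); Rc,o=M[:3,:3],M[:3,3]
    else:
        R=np.array(c['R']); Rc=R.T; o=-R.T@np.array(c['t'])
    return im,d,c,Rc,o
def ray(c,Rc,o,u,v,z):
    r=Rc@np.array([(u-c['cx'])/c['fx'],(v-c['cy'])/c['fy'],1]); return o+r*(z-o[2])/r[2]
def pts(d,c,Rc,o):
    v,u=np.mgrid[:d.shape[0],:d.shape[1]]
    P=np.stack([(u-c['cx'])/c['fx']*d,(v-c['cy'])/c['fy']*d,d],-1)
    return P@Rc.T+o
def save(n,im): cv2.imwrite('pics/'+n+'.png',im[...,::-1])
E
python3 - <<'E'
from h import *
s=read_state(); print({k:np.round(v,3) for k,v in s.items()})
a=[]
for n in ('top','side','wrist'):
    im,d,c,Rc,o=cam(n); print(n,c['fx'],c['cx'],c['cy'],o.round(3),Rc.round(3).tolist()); np.savez('/tmp/'+n,im=im,d=d,Rc=Rc,o=o,**{k:c[k] for k in('fx','fy','cx','cy')})
    a.append(im)
save('a',cv2.resize(a[0],(800,600))); save('b',np.hstack([cv2.resize(x,(400,300)) for x in a[1:]]))
E
```

```text
{'time': np.float64(0.0), 'q': array([ 1.121,  0.265,  1.605, -0.   ,  1.274, -0.037]), 'joint_vel': array([-0.001, -0.001,  0.   ,  0.   ,  0.001,  0.   ]), 'joint_torque': array([ 0.0000e+00, -5.1508e+01, -3.6732e+01,  0.0000e+00,  1.3000e-02,
       -0.0000e+00]), 'tool_pos': array([0.27 , 0.618, 0.23 ]), 'tcp_rot': array([-0.901,  1.379,  0.899]), 'wrist_force': array([ 0.095,  0.912, -0.211]), 'torque': array([-0.009, -0.005, -0.043]), 'width': np.float64(1.003)}
top 498.47787669686073 254.308000079388 190.72732011738458 [ 0.451 -0.039  0.953] [[-0.024, -0.996, 0.088], [-1.0, 0.025, 0.013], [-0.015, -0.087, -0.996]]
side 420.3779871249999 252.54481146059834 197.04772330329524 [0.983 0.15  0.894] [[-0.391, 0.785, -0.482], [0.921, 0.326, -0.215], [-0.011, -0.527, -0.85]]
wrist 309.4966811910266 252.79532595757138 187.81455828878907 [0.192 0.651 0.373] [[0.4, 0.866, 0.3], [0.916, -0.377, -0.134], [-0.003, 0.329, -0.944]]
```

View pics/a.png

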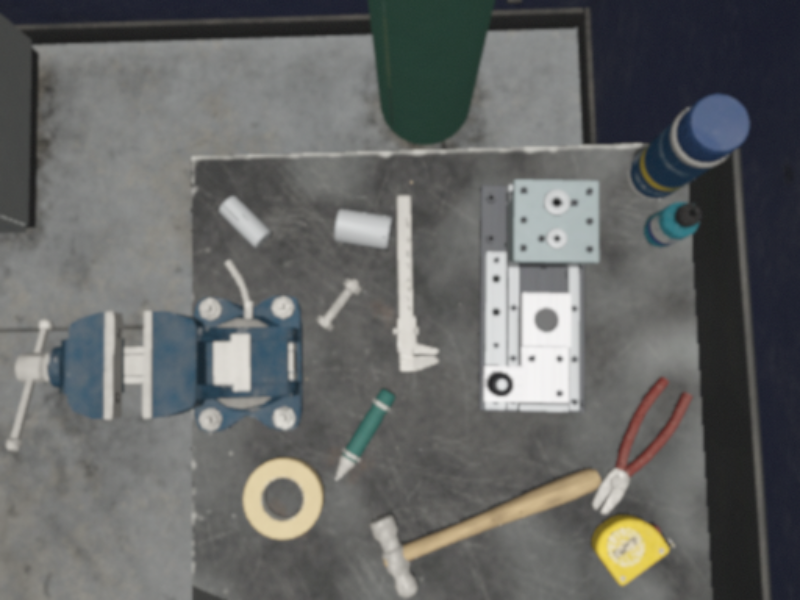

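View pics/b.png

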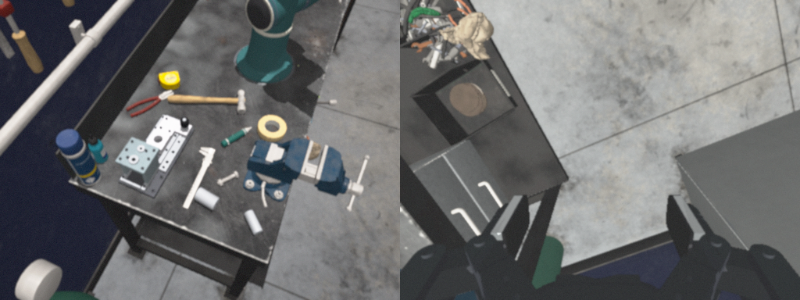

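The top view (800x600) shows the thin blank at about (244,221) and the thick one at (363,229). The socket is at (546,320), the knob at (499,383), the pilot bush at (557,238) and the large bush at (556,202). The side and wrist views show nothing different.

```bash
python3 - <<'E'
from h import *
Z=np.load('/tmp/top.npz'); im,d,Rc,o=Z['im'],Z['d'],Z['Rc'],Z['o']; c={k:float(Z[k]) for k in('fx','fy','cx','cy')}
P=pts(d,c,Rc,o); k=512/800
for n,(u,v) in dict(bench=(300,270),thin=(244,221),thick=(363,229),block=(530,300),bridge=(535,250),knob=(499,383)).items(): print(n,P[int(v*k),int(u*k)].round(4))
# blanks: by brightness
g=cv2.cvtColor(im,cv2.COLOR_RGB2GRAY)
for n,(u0,v0,u1,v1),h in(('thin',(205,185,285,255),.014),('thick',(325,200,398,260),.02)):
    u0,v0,u1,v1=[int(x*k) for x in(u0,v0,u1,v1)]
    sub=g[v0:v1,u0:u1]; t,m=cv2.threshold(sub,0,255,cv2.THRESH_OTSU)
    cs,_=cv2.findContours(m,cv2.RETR_EXTERNAL,cv2.CHAIN_APPROX_NONE); q=max(cs,key=cv2.contourArea)[:,0]+[u0,v0]
    W=np.array([ray(c,Rc,o,a,b,h)[:2] for a,b in q],np.float32); r=cv2.minAreaRect(W); print(n,t,r, cv2.boxPoints(r).round(3).tolist())
    D=P[v0:v1,u0:u1][(P[v0:v1,u0:u1,2]>.006)&(m>0)]; print(' depth',D.mean(0).round(4),D[:,2].max().round(4),len(D))
for n,(u,v),z in(('socket',(546,320),.046),('knob',(499,383),.087),('pilot',(557,238),.113),('large',(556,202),.113)): print(n,ray(c,Rc,o,u*k,v*k,z).round(4))
# dark circles
def blob(n,u,v,r,thr,z,inv=True):
    u,v,r=int(u*k),int(v*k),int(r*k); s=g[v-r:v+r,u-r:u+r]; m=(s<thr).astype(np.uint8)
    nn,l,st,ce=cv2.connectedComponentsWithStats(m); i=1+np.argmax(st[1:,4]); print(n,st[i],ce[i]+[u-r,v-r],ray(c,Rc,o,*(ce[i]+[u-r,v-r]),z).round(4))
blob('socket',546,320,18,150,.046); blob('knob',499,383,20,70,.087)
E
```

```text
bench [ 0.5738  0.0926 -0.0016]
thin [0.6306 0.1557 0.0279]
thick [0.6151 0.012  0.0396]
block [ 0.524  -0.1816  0.0461]
bridge [ 0.5739 -0.1795  0.1057]
knob [ 0.4299 -0.1373  0.0867]
thin 134.0 ((0.6339176297187805, 0.16013039648532867), (0.06625328212976456, 0.02570263110101223), 43.81448745727539) [[0.6010000109672546, 0.1459999978542328], [0.6190000176429749, 0.12800000607967377], [0.6669999957084656, 0.17399999499320984], [0.6489999890327454, 0.19200000166893005]]
 depth [0.6307 0.1559 0.0308] 0.9529 452
thick 141.0 ((0.6193130612373352, 0.01439112238585949), (0.06652896851301193, 0.03768880292773247), 79.59729766845703) [[0.5950000286102295, -0.014999999664723873], [0.6320000290870667, -0.02199999988079071], [0.6439999938011169, 0.04399999976158142], [0.6069999933242798, 0.050999999046325684]]
 depth [0.616  0.0125 0.037 ] 0.9529 664
socket [ 0.5002 -0.1997  0.046 ]
knob [ 0.4297 -0.1379  0.087 ]
pilot [ 0.5854 -0.2033  0.113 ]
large [ 0.6251 -0.2039  0.113 ]
socket [  5   5  14  14 150] [349.28666667 204.37333333] [ 0.501  -0.1994  0.046 ]
knob [ 6  6 14 13 67] [318.11940299 244.64179104] [ 0.4305 -0.1358  0.087 ]
```

```bash
cat >> h.py <<'E'
def pose():
    s=read_state(); return np.array(s['tool_pos']),Ro.from_rotvec(s['tcp_rot'])
def orient(x,z):
    x=np.array(x,float);x/=np.linalg.norm(x); z=np.array(z,float); z-=x*(z@x); z/=np.linalg.norm(z)
    return Ro.from_matrix(np.stack([x,np.cross(z,x),z],1))
def plan(p0,R0,p1,R1,n):
    "n equal world-linear steps; rows in tool axes"
    w=(R0.inv()*R1).as_rotvec()/n; dp=(np.array(p1)-p0)/n; off=[]
    for i in range(n):
        R=R0*Ro.from_rotvec(w*i); off.append((R.inv().apply(dp)*100).round(2).tolist())
    print('rot/row',np.degrees(w).round(2).tolist(),'max',max(np.linalg.norm(dp)*100,0).round(2)); 
    for i in range(0,n,5): print(off[i:i+5])
E
python3 - <<'E'
from h import *
Z=np.load('/tmp/top.npz'); d,Rc,o=Z['d'],Z['Rc'],Z['o']; c={k:float(Z[k]) for k in('fx','fy','cx','cy')}
P=pts(d,c,Rc,o); ok=d>0
for n,b in dict(vise=(.3,.56,.08,.5),handle=(.56,.62,.14,.2)).items():
    m=ok&(P[...,0]>b[0])&(P[...,0]<b[1])&(P[...,1]>b[2])&(P[...,1]<b[3]); print(n,P[m][:,2].max())
p,R=pose(); print(R.as_matrix().round(3).tolist())
y=0.765; perp=np.array([-np.sin(y),np.cos(y),0])
for s in(1,-1):
    R1=orient([0,0,-1],s*perp); print(s); plan(p,R,[.60,.14,.23],R1,15)
E
```

```text
vise 0.1547050706223252
handle 0.035906793915284396
[[-0.001, -0.916, 0.401], [-0.002, 0.401, 0.916], [-1.0, 0.0, -0.002]]
1
rot/row [-4.5, -0.01, -0.0] max 3.87
[[0.0, -3.29, -2.04], [0.0, -3.12, -2.29], [0.0, -2.93, -2.53], [0.0, -2.72, -2.75], [0.0, -2.5, -2.95]]
[[0.0, -2.26, -3.14], [0.0, -2.01, -3.31], [0.0, -1.74, -3.46], [0.0, -1.47, -3.58], [0.0, -1.18, -3.68]]
[[0.0, -0.89, -3.77], [0.0, -0.59, -3.82], [0.0, -0.29, -3.86], [0.0, 0.02, -3.87], [0.0, 0.32, -3.86]]
-1
rot/row [7.5, -0.0, 0.01] max 3.87
[[0.0, -3.29, -2.04], [0.0, -3.53, -1.59], [0.0, -3.7, -1.12], [0.0, -3.82, -0.62], [0.0, -3.87, -0.12]]
[[0.0, -3.85, 0.39], [0.0, -3.77, 0.89], [0.0, -3.62, 1.37], [0.0, -3.41, 1.83], [0.0, -3.14, 2.26]]
[[0.0, -2.82, 2.65], [0.0, -2.45, 3.0], [0.0, -2.04, 3.29], [0.0, -1.59, 3.53], [0.0, -1.11, 3.71]]
```

```bash
python3 - <<'E'
from h import *
p,R=pose(); y=0.765; perp=np.array([-np.sin(y),np.cos(y),0])
plan(p,R,[.60,.14,.23],R*Ro.from_euler('x',105,degrees=True),15)
E
```

```text
rot/row [7.0, -0.0, 0.0] max 3.87
[[0.0, -3.29, -2.04], [0.0, -3.51, -1.62], [0.0, -3.68, -1.18], [0.0, -3.8, -0.72], [0.0, -3.86, -0.25]]
[[0.0, -3.86, 0.22], [0.0, -3.81, 0.69], [0.0, -3.7, 1.15], [0.0, -3.53, 1.59], [0.0, -3.31, 2.01]]
[[0.0, -3.04, 2.39], [0.0, -2.72, 2.75], [0.0, -2.37, 3.06], [0.0, -1.98, 3.32], [0.0, -1.56, 3.54]]
```

carry_out(
  offset=[
    [0,-3.29,-2.04],
    [0,-3.51,-1.62],
    [0,-3.68,-1.18],
    [0,-3.8,-0.72],
    [0,-3.86,-0.25],
  ],
  delta_rot=[
    [7,0,0],
    [7,0,0],
    [7,0,0],
    [7,0,0],
    [7,0,0],
  ],
)

```text
time: 0.57
tool_pos: [0.381, 0.4575, 0.2308]
tcp_rot: [-0.425, 1.529, 0.424]
wrist_force: [0.6, -0.2, 0.4]
width: 1.0
```

carry_out(
  offset=[
    [0,-3.86,0.22],
    [0,-3.81,0.69],
    [0,-3.7,1.15],
    [0,-3.53,1.59],
    [0,-3.31,2.01],
  ],
  delta_rot=[
    [7,0,0],
    [7,0,0],
    [7,0,0],
    [7,0,0],
    [7,0,0],
  ],
)

```text
time: 0.98
tool_pos: [0.491, 0.298, 0.2311]
tcp_rot: [0.055, 1.57, -0.055]
wrist_force: [-0.1, 0.4, -0.2]
width: 0.998
```

carry_out(
  offset=[
    [0,-3.04,2.39],
    [0,-2.72,2.75],
    [0,-2.37,3.06],
    [0,-1.98,3.32],
    [0,-1.56,3.54],
  ],
  delta_rot=[
    [7,0,0],
    [7,0,0],
    [7,0,0],
    [7,0,0],
    [7,0,0],
  ],
)

```text
time: 1.4
tool_pos: [0.6008, 0.1387, 0.231]
tcp_rot: [0.533, 1.505, -0.533]
wrist_force: [0.0, 1.3, 0.1]
width: 0.999
```

```bash
python3 - <<'E'
from h import *
s=read_state(); print(s['time'],s['q'].round(3),s['tool_pos'].round(4)); im,d,c,Rc,o=cam('wrist')
np.savez('/tmp/w1',im=im,d=d,Rc=Rc,o=o,**{k:c[k] for k in('fx','fy','cx','cy')}); save('c',im)
P=pts(d,c,Rc,o); m=(d>0)&(P[...,2]<.12)&(P[...,2]>.022)
E
```

```text
1.4 [0.186 0.155 1.735 0.    1.252 0.867] [0.6008 0.1387 0.231 ]
```

View pics/c.png

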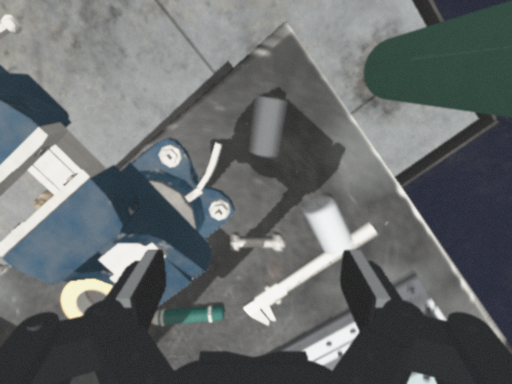

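The wrist view shows the thin blank, in shadow, at about (267,126) and the thick one at (327,224). The calliper lies below them and the vise handle tip is near (215,160).

```bash
python3 - <<'E'
from h import *
Z=np.load('/tmp/w1.npz'); im,d,Rc,o=Z['im'],Z['d'],Z['Rc'],Z['o']; c={k:float(Z[k]) for k in('fx','fy','cx','cy')}
print(o.round(3),Rc[:,2].round(3)); P=pts(d,c,Rc,o); g=cv2.cvtColor(im,cv2.COLOR_RGB2GRAY)
print('bench',P[80:90,310:320,2].mean(),P[250,380])
b=np.zeros(d.shape,bool); b[85:168,238:298]=1
for n,m in(('depth',b&(P[...,2]>.008)&(P[...,2]<.04)),('grey',b&(g>75))):
    k,l,st,ce=cv2.connectedComponentsWithStats(m.astype(np.uint8)); i=1+np.argmax(st[1:,4]); print(n,st[i],ce[i])
    v,u=np.nonzero(l==i); W=np.array([ray(c,Rc,o,a,e,.014)[:2] for a,e in zip(u,v)],np.float32)
    r=cv2.minAreaRect(W); print(np.round(r[0],4),np.round(r[1],4),r[2]); Q=P[l==i]; print(Q.mean(0),np.percentile(Q[:,2],[5,50,95]))
    E=Q[Q[:,2]>.024,:2]; 
    if len(E)>20:
        q=E-E.mean(0); w,V=np.linalg.eigh(q.T@q); ax=V[:,1]; t=q@ax; print('ridge',E.mean(0)+ax*(t.max()+t.min())/2,np.degrees(np.arctan2(ax[1],ax[0])),np.ptp(t))
E
```

```text
[0.654 0.203 0.374] [-0.207 -0.256 -0.944]
bench 3.528803928326496e-05 [ 0.65082298 -0.0782396   0.00082212]
depth [ 249   95   30   60 1397] [263.02219041 124.72154617]
[0.631  0.1567] [0.0669 0.0277] 44.45351028442383
[0.63259128 0.15894437 0.02490003] [0.01852502 0.02590035 0.02842101]
ridge [0.63191711 0.15768426] -135.690256376672 0.06363832610681315
grey [ 238   85   60   73 2680] [265.61380597 116.19776119]
[0.6375 0.1569] [0.0813 0.0667] 51.0534782409668
[0.64039291 0.16318823 0.01351813] [-0.00101906  0.01805327  0.02807433]
ridge [0.63741432 0.16329483] 45.05155995443163 0.0792317096093709
```

```bash
cat > geo.py <<'E'
from h import *
y=np.radians(44.4); a=np.array([np.cos(y),np.sin(y),0]); perp=np.array([-a[1],a[0],0]); up=np.array([0,0,1.])
C=np.array([.632,.1575,.014])+.010*a
x30=-.5*a-.866*up; R30=orient(x30,-perp); G=C+.008*x30
E
python3 - <<'E'
from geo import *
p,R=pose(); pre=G-.06*x30
print(G,pre); plan(p,R,pre,R30,10)
E
```

```text
[0.63628684 0.16169798 0.007072  ] [0.65772102 0.18268788 0.059032  ]
rot/row [0.59, 0.19, -2.99] max 1.87
[[1.72, 0.73, 0.08], [1.68, 0.82, 0.08], [1.63, 0.9, 0.07], [1.58, 0.99, 0.07], [1.53, 1.07, 0.06]]
[[1.47, 1.15, 0.06], [1.41, 1.22, 0.05], [1.34, 1.3, 0.04], [1.27, 1.36, 0.03], [1.2, 1.43, 0.02]]
```

carry_out(
  offset=[
    [1.72,0.73,0.08],
    [1.68,0.82,0.08],
    [1.63,0.9,0.07],
    [1.58,0.99,0.07],
    [1.53,1.07,0.06],
  ],
  delta_rot=[
    [0.59,0.19,-2.99],
    [0.59,0.19,-2.99],
    [0.59,0.19,-2.99],
    [0.59,0.19,-2.99],
    [0.59,0.19,-2.99],
  ],
  fingers=0.2,
)

```text
time: 1.87
tool_pos: [0.6262, 0.1667, 0.1445]
tcp_rot: [0.376, 1.591, -0.77]
wrist_force: [-0.4, -0.9, -0.2]
width: 0.597
```

carry_out(
  offset=[
    [1.47,1.15,0.06],
    [1.41,1.22,0.05],
    [1.34,1.3,0.04],
    [1.27,1.36,0.03],
    [1.2,1.43,0.02],
  ],
  delta_rot=[
    [0.59,0.19,-2.99],
    [0.59,0.19,-2.99],
    [0.59,0.19,-2.99],
    [0.59,0.19,-2.99],
    [0.59,0.19,-2.99],
  ],
)

```text
time: 2.28
tool_pos: [0.6518, 0.193, 0.0584]
tcp_rot: [0.213, 1.658, -1.01]
wrist_force: [0.8, 1.4, 0.0]
width: 0.603
```

```bash
python3 - <<'E'
from geo import *
s=read_state(); print(s['time'],s['q'].round(3),s['width'],s['wrist_force'].round(1)); p,R=pose(); print(p.round(4)); plan(p,R,G,R30,5)
E
```

```text
2.2833 [ 0.357  0.73   1.343 -0.208  1.555  1.191] 0.6032667252481357 [0.8 1.4 0. ]
[0.6518 0.193  0.0584]
rot/row [0.18, 0.03, 0.02] max 1.24
[[1.22, -0.06, 0.23], [1.22, -0.06, 0.23], [1.22, -0.06, 0.23], [1.22, -0.06, 0.23], [1.22, -0.06, 0.23]]
```

carry_out(
  offset=[
    [0,-0.1,0.6],
    [0.8,-0.1,0.55],
    [1.6,-0.1,0],
    [1.9,0,0],
    [1.5,0,0],
  ],
  delta_rot=[
    [0.5,0,0],
    [0.4,0,0],
    [0,0,0],
    [0,0,0],
    [0,0,0],
  ],
)

```text
time: 2.7
tool_pos: [0.638, 0.1606, 0.0123]
tcp_rot: [0.229, 1.647, -1.021]
wrist_force: [0.7, -1.1, 0.2]
width: 0.603
```

```bash
python3 - <<'E'
from geo import *
s=read_state(); p,R=pose(); print(p.round(4)); plan(p,R,G,R30,1)
E
```

```text
[0.638  0.1606 0.0123]
rot/row [-0.12, 0.2, -0.24] max 0.56
[[0.48, 0.22, -0.2]]
```

carry_out(
  offset=[
    [0.2,0.1,-0.2],
    [0.2,0.1,0],
    [0,0,0],
    [0,0,0],
    [0,0,0],
  ],
  delta_rot=[
    [0,0,0],
    [0,0,0],
    [0,0,0],
    [0,0,0],
    [0,0,0],
  ],
)

```text
time: 3.12
tool_pos: [0.6373, 0.1638, 0.008]
tcp_rot: [0.228, 1.647, -1.02]
wrist_force: [-0.3, -0.3, 0.1]
width: 0.599
```

carry_out(
  offset=[
    [0,0,0],
    [0,0,0],
    [0,0,0],
    [0,0,0],
    [0,0,0],
  ],
  delta_rot=[
    [0,0,0],
    [0,0,0],
    [0,0,0],
    [0,0,0],
    [0,0,0],
  ],
  fingers=-1,
  newtons=80,
)

```text
time: 3.53
tool_pos: [0.6369, 0.1639, 0.0073]
tcp_rot: [0.227, 1.648, -1.021]
wrist_force: [1.3, 1.3, 5.8]
width: 0.293
```

carry_out(
  offset=[
    [-0.87,-0.5,0],
    [-1.73,-1,0],
    [-2,-1.2,0],
    [-2,-1.2,0],
    [-2,-1.2,0],
  ],
  delta_rot=[
    [0,0,0],
    [0,0,0],
    [0,0,0],
    [0,0,0],
    [0,0,0],
  ],
)

```text
time: 3.95
tool_pos: [0.6339, 0.1623, 0.1062]
tcp_rot: [0.225, 1.651, -1.023]
wrist_force: [0.5, 0.4, -2.8]
width: 0.301
```

```bash
python3 - <<'E'
from geo import *
s=read_state(); p,R=pose(); print(p.round(4),s['wrist_force'].round(1),s['width']); M=R.as_matrix(); print('tilt of z axis',M[:,2])
R60=orient(.866*a-.5*up,-perp)
plan(p,R,[.655,.16,.125],R60,30)
E
```

```text
[0.6339 0.1623 0.1062] [ 0.5  0.4 -2.8] 0.30086626522222726
tilt of z axis [ 0.70019168 -0.7139541   0.00107269]
rot/row [0.0, 0.0, 3.0] max 0.09
[[-0.08, 0.01, 0.05], [-0.08, 0.01, 0.05], [-0.08, 0.02, 0.05], [-0.07, 0.02, 0.05], [-0.07, 0.02, 0.05]]
[[-0.07, 0.03, 0.05], [-0.07, 0.03, 0.05], [-0.07, 0.03, 0.05], [-0.07, 0.04, 0.05], [-0.07, 0.04, 0.05]]
[[-0.06, 0.04, 0.05], [-0.06, 0.05, 0.05], [-0.06, 0.05, 0.05], [-0.05, 0.05, 0.05], [-0.05, 0.06, 0.05]]
[[-0.05, 0.06, 0.05], [-0.05, 0.06, 0.05], [-0.04, 0.06, 0.05], [-0.04, 0.07, 0.05], [-0.04, 0.07, 0.05]]
[[-0.03, 0.07, 0.05], [-0.03, 0.07, 0.05], [-0.02, 0.07, 0.05], [-0.02, 0.07, 0.05], [-0.02, 0.08, 0.05]]
[[-0.01, 0.08, 0.05], [-0.01, 0.08, 0.05], [-0.0, 0.08, 0.05], [-0.0, 0.08, 0.05], [0.0, 0.08, 0.05]]
```

Holding (weight −2.8 N). Rotate, pure turns first.

carry_out(
  offset=[
    [-0.1,0,0],
    [-0.1,0,0],
    [-0.1,0,0],
    [-0.1,0,0],
    [-0.1,0,0],
  ],
  delta_rot=[
    [0,0,4],
    [0,0,4],
    [0,0,4],
    [0,0,4],
    [0,0,4],
  ],
)

```text
time: 4.37
tool_pos: [0.6355, 0.1638, 0.1105]
tcp_rot: [0.497, 1.542, -0.754]
wrist_force: [-0.6, 0.1, -1.6]
width: 0.294
```

carry_out(
  offset=[
    [-0.1,0,0],
    [-0.1,0,0],
    [-0.1,0,0],
    [-0.1,0,0],
    [-0.1,0,0],
  ],
  delta_rot=[
    [0,0,4],
    [0,0,4],
    [0,0,4],
    [0,0,4],
    [0,0,4],
  ],
)

```text
time: 4.78
tool_pos: [0.6352, 0.1637, 0.1154]
tcp_rot: [0.742, 1.406, -0.484]
wrist_force: [-0.1, -0.2, -2.4]
width: 0.295
```

carry_out(
  offset=[
    [0,0,0],
    [0,0,0],
    [0,0,0],
    [0,0,0],
    [0,0,0],
  ],
  delta_rot=[
    [0,0,3],
    [0,0,3],
    [0,0,3],
    [0,0,3],
    [0,0,3],
  ],
)

```text
time: 5.2
tool_pos: [0.6348, 0.1638, 0.115]
tcp_rot: [0.911, 1.287, -0.28]
wrist_force: [-0.3, 0.1, -2.9]
width: 0.297
```

```bash
python3 - <<'E'
from geo import *
s=read_state(); p,R=pose(); print(s['q'].round(3),p.round(4),s['wrist_force'].round(1),s['width']); print(R.as_matrix().round(3))
R60=orient(.866*a-.5*up,-perp)
plan(p,R,[.655,.16,.125],R60,10)
E
```

```text
[0.068 0.14  2.048 0.462 0.664 0.537] [0.6348 0.1638 0.115 ] [-0.3  0.1 -2.9] 0.2969939436324523
[[ 0.303  0.646  0.701]
 [ 0.296  0.635 -0.713]
 [-0.906  0.424  0.001]]
rot/row [0.01, 0.0, 3.49] max 0.23
[[-0.04, 0.15, 0.17], [-0.03, 0.15, 0.17], [-0.02, 0.15, 0.17], [-0.01, 0.15, 0.17], [-0.0, 0.15, 0.17]]
[[0.01, 0.15, 0.17], [0.01, 0.15, 0.17], [0.02, 0.15, 0.17], [0.03, 0.15, 0.17], [0.04, 0.15, 0.17]]
```

carry_out(
  offset=[
    [0,0.1,0.1],
    [0,0.1,0.1],
    [0,0.1,0.1],
    [0,0.1,0.1],
    [0,0.1,0.1],
  ],
  delta_rot=[
    [0,0,2.5],
    [0,0,2.5],
    [0,0,2.5],
    [0,0,2.5],
    [0,0,2.5],
  ],
)

```text
time: 5.62
tool_pos: [0.6415, 0.1635, 0.1174]
tcp_rot: [1.041, 1.175, -0.109]
wrist_force: [-0.0, -0.2, -2.6]
width: 0.295
```

carry_out(
  offset=[
    [0,0.1,0.1],
    [0,0.1,0.1],
    [0,0.1,0.1],
    [0,0.1,0.1],
    [0,0.1,0.1],
  ],
  delta_rot=[
    [0,0,2.5],
    [0,0,2.5],
    [0,0,2.5],
    [0,0,2.5],
    [0,0,2.5],
  ],
)

```text
time: 6.03
tool_pos: [0.648, 0.1624, 0.1209]
tcp_rot: [1.163, 1.054, 0.063]
wrist_force: [-0.0, 0.1, -2.4]
width: 0.296
```

carry_out(
  offset=[
    [0,0,0.1],
    [0,0,0.1],
    [0,0,0.1],
    [0,0,0.1],
    [0,0,0],
  ],
  delta_rot=[
    [0,0,2.5],
    [0,0,2.5],
    [0,0,2.5],
    [0,0,2.5],
    [0,0,0],
  ],
)

```text
time: 6.45
tool_pos: [0.6493, 0.1591, 0.1184]
tcp_rot: [1.254, 0.954, 0.195]
wrist_force: [-0.5, -0.2, -3.1]
width: 0.297
```

```bash
python3 - <<'E'
from geo import *
s=read_state(); p,R=pose(); print(s['q'].round(3),p.round(4),s['wrist_force'].round(1),s['width']); print(R.as_matrix().round(3))
R60=orient(.866*a-.5*up,-perp)
plan(p,R,[.655,.16,.035],R60,1)
ims=[]
for n in('side','top','wrist'):
    im,d,c,Rc,o=cam(n)
    if n!='wrist':
        q=(np.array([.655,.16,.06])-o)@Rc; u,v=int(q[0]/q[2]*c['fx']+c['cx']),int(q[1]/q[2]*c['fy']+c['cy']); print(n,u,v)
        u=min(max(u,50),462); v=min(max(v,50),334); im=cv2.resize(im[v-50:v+50,u-50:u+50],(260,260))
    else: im=cv2.resize(im,(280,260))
    ims.append(im)
save('d',np.hstack(ims))
E
```

```text
[-0.175  0.209  2.306  1.731  0.793 -0.837] [0.6493 0.1591 0.1184] [-0.5 -0.2 -3.1] 0.2970073066384525
[[ 0.618  0.36   0.7  ]
 [ 0.606  0.35  -0.715]
 [-0.502  0.865 -0.001]]
rot/row [-0.07, -0.03, 0.13] max 8.36
[[4.59, -6.98, 0.35]]
side 323 287
top 149 124
```

View pics/d.png

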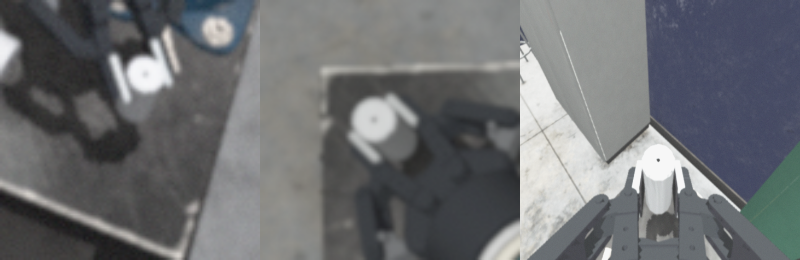

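The blank is gripped near its upper end and stands vertical in all three crops.

carry_out(
  offset=[
    [0.5,-0.86,0],
    [0.9,-1.55,0],
    [1,-1.73,0],
    [0.75,-1.3,0],
    [0.4,-0.69,0],
  ],
  delta_rot=[
    [0,0,0],
    [0,0,0],
    [0,0,0],
    [0,0,0],
    [0,0,0],
  ],
)

```text
time: 7.02
tool_pos: [0.6516, 0.16, 0.0495]
tcp_rot: [1.251, 0.952, 0.198]
wrist_force: [0.1, -0.3, -2.6]
width: 0.299
```

carry_out(
  offset=[
    [0.1,-0.17,0],
    [0.1,-0.17,0],
    [0.05,-0.09,0],
    [0.05,-0.09,0],
    [0.05,-0.09,0],
  ],
  delta_rot=[
    [0,0,0],
    [0,0,0],
    [0,0,0],
    [0,0,0],
    [0,0,0],
  ],
)

```text
time: 7.43
tool_pos: [0.6528, 0.1596, 0.045]
tcp_rot: [1.251, 0.949, 0.2]
wrist_force: [0.7, 0.1, -1.7]
width: 0.296
```

carry_out(
  offset=[
    [0.05,-0.09,0],
    [0.05,-0.09,0],
    [0,0,0],
    [0,0,0],
    [0,0,0],
  ],
  delta_rot=[
    [0,0,0],
    [0,0,0],
    [0,0,0],
    [0,0,0],
    [0,0,0],
  ],
)

```text
time: 7.85
tool_pos: [0.6521, 0.1596, 0.0419]
tcp_rot: [1.252, 0.95, 0.199]
wrist_force: [0.6, -0.0, -2.1]
width: 0.298
```

carry_out(
  offset=[
    [0.05,-0.09,0],
    [0.02,-0.04,0],
    [0,0,0],
    [0,0,0],
    [0,0,0],
  ],
  delta_rot=[
    [0,0,0],
    [0,0,0],
    [0,0,0],
    [0,0,0],
    [0,0,0],
  ],
)

```text
time: 8.27
tool_pos: [0.652, 0.1596, 0.0403]
tcp_rot: [1.252, 0.95, 0.199]
wrist_force: [-0.1, -0.2, -1.9]
width: 0.297
```

carry_out(
  offset=[
    [0.03,-0.05,0],
    [0.03,-0.05,0],
    [0,0,0],
    [0,0,0],
    [0,0,0],
  ],
  delta_rot=[
    [0,0,0],
    [0,0,0],
    [0,0,0],
    [0,0,0],
    [0,0,0],
  ],
)

```text
time: 8.68
tool_pos: [0.652, 0.1596, 0.0392]
tcp_rot: [1.252, 0.95, 0.199]
wrist_force: [0.3, -0.7, -2.6]
width: 0.297
```

carry_out(
  offset=[
    [0.03,-0.05,0],
    [0.03,-0.05,0],
    [0,0,0],
    [0,0,0],
    [0,0,0],
  ],
  delta_rot=[
    [0,0,0],
    [0,0,0],
    [0,0,0],
    [0,0,0],
    [0,0,0],
  ],
)

```text
time: 9.1
tool_pos: [0.6524, 0.1597, 0.0387]
tcp_rot: [1.252, 0.949, 0.2]
wrist_force: [-1.9, -0.9, 3.0]
width: 0.3
```

carry_out(
  offset=[
    [0,0,0],
    [0,0,0],
    [0,0,0],
    [0,0,0],
    [0,0,0],
  ],
  delta_rot=[
    [0,0,0],
    [0,0,0],
    [0,0,0],
    [0,0,0],
    [0,0,0],
  ],
  fingers=0,
)

```text
time: 9.52
tool_pos: [0.6521, 0.1596, 0.038]
tcp_rot: [1.252, 0.95, 0.199]
wrist_force: [-0.4, -0.7, 0.5]
width: 0.5
```

carry_out(
  offset=[
    [-0.5,0,0],
    [-1,0,0],
    [-2,0,0],
    [-2.5,0,0],
    [-3,0,0],
  ],
  delta_rot=[
    [0,0,0],
    [0,0,0],
    [0,0,0],
    [0,0,0],
    [0,0,0],
  ],
)

```text
time: 9.93
tool_pos: [0.595, 0.1049, 0.083]
tcp_rot: [1.252, 0.952, 0.199]
wrist_force: [0.2, -0.4, 0.5]
width: 0.5
```

```bash
python3 - <<'E'
from geo import *
s=read_state(); p,R=pose(); print(s['q'].round(3),p.round(4),s['wrist_force'].round(1),s['width'])
im,d,c,Rc,o=cam('wrist'); P=pts(d,c,Rc,o); m=(d>0)&(P[...,2]>.055)&(P[...,2]<.075)&(abs(P[...,0]-.65)<.03)&(abs(P[...,1]-.16)<.03)
Q=P[m]; print(len(Q),Q.mean(0),np.ptp(Q,axis=0),np.median(Q[:,2])); save('e',im)
E
```

```text
[-0.335  0.229  2.398  1.684  0.897 -0.973] [0.595  0.1049 0.083 ] [ 0.2 -0.4  0.5] 0.49978312313412526
1083 [0.64386671 0.15067599 0.06289774] [0.02798435 0.02797988 0.01085179] 0.06392836099913621
```

```bash
python3 - <<'E'
from geo import *
p,R=pose(); yj=-.03
Rd=orient([0,0,-1],[np.sin(yj),-np.cos(yj),0]); plan(p,R,[.63,.145,.2],Rd,20)
E
```

```text
rot/row [2.09, -1.2, -2.84] max 0.64
[[-0.05, 0.64, -0.02], [-0.08, 0.63, -0.04], [-0.11, 0.63, -0.06], [-0.14, 0.62, -0.08], [-0.18, 0.61, -0.1]]
[[-0.21, 0.59, -0.12], [-0.24, 0.58, -0.14], [-0.27, 0.56, -0.15], [-0.3, 0.54, -0.17], [-0.33, 0.52, -0.18]]
[[-0.36, 0.49, -0.19], [-0.39, 0.47, -0.2], [-0.41, 0.44, -0.21], [-0.44, 0.41, -0.22], [-0.46, 0.38, -0.22]]
[[-0.49, 0.35, -0.22], [-0.51, 0.32, -0.23], [-0.53, 0.28, -0.23], [-0.55, 0.25, -0.22], [-0.56, 0.21, -0.22]]
```

carry_out(
  offset=[
    [-0.1,0.64,0],
    [-0.1,0.64,0],
    [-0.1,0.64,-0.1],
    [-0.14,0.62,-0.1],
    [-0.18,0.61,-0.1],
  ],
  delta_rot=[
    [2.09,-1.2,-2.84],
    [2.09,-1.2,-2.84],
    [2.09,-1.2,-2.84],
    [2.09,-1.2,-2.84],
    [2.09,-1.2,-2.84],
  ],
)

```text
time: 10.4
tool_pos: [0.6046, 0.1145, 0.1129]
tcp_rot: [1.285, 1.038, -0.151]
wrist_force: [-1.1, 0.1, -1.5]
width: 0.498
```

carry_out(
  offset=[
    [-0.2,0.6,-0.1],
    [-0.2,0.6,-0.1],
    [-0.3,0.6,-0.2],
    [-0.3,0.5,-0.2],
    [-0.3,0.5,-0.2],
  ],
  delta_rot=[
    [2.09,-1.2,-2.84],
    [2.09,-1.2,-2.84],
    [2.09,-1.2,-2.84],
    [2.09,-1.2,-2.84],
    [2.09,-1.2,-2.84],
  ],
)

```text
time: 10.82
tool_pos: [0.6104, 0.1249, 0.1354]
tcp_rot: [1.292, 1.108, -0.446]
wrist_force: [0.2, 0.6, -0.3]
width: 0.499
```

carry_out(
  offset=[
    [-0.4,0.5,-0.2],
    [-0.4,0.5,-0.2],
    [-0.4,0.4,-0.2],
    [-0.4,0.4,-0.2],
    [-0.5,0.4,-0.2],
  ],
  delta_rot=[
    [2.09,-1.2,-2.84],
    [2.09,-1.2,-2.84],
    [2.09,-1.2,-2.84],
    [2.09,-1.2,-2.84],
    [2.09,-1.2,-2.84],
  ],
)

```text
time: 11.23
tool_pos: [0.6179, 0.1345, 0.1649]
tcp_rot: [1.277, 1.163, -0.805]
wrist_force: [0.2, 0.8, 0.0]
width: 0.501
```

carry_out(
  offset=[
    [-0.5,0.4,-0.2],
    [-0.5,0.3,-0.2],
    [-0.5,0.3,-0.2],
    [-0.5,0.2,-0.2],
    [-0.6,0.2,-0.2],
  ],
  delta_rot=[
    [2.09,-1.2,-2.84],
    [2.09,-1.2,-2.84],
    [2.09,-1.2,-2.84],
    [2.09,-1.2,-2.84],
    [2.09,-1.2,-2.84],
  ],
)

```text
time: 11.65
tool_pos: [0.6258, 0.1437, 0.194]
tcp_rot: [1.236, 1.199, -1.169]
wrist_force: [0.6, 1.2, 0.1]
width: 0.498
```

```bash
python3 - <<'E'
from geo import *
s=read_state(); p,R=pose(); print(s['time'],s['q'].round(3),p.round(4)); print(R.as_matrix().round(3))
im,d,c,Rc,o=cam('wrist'); P=pts(d,c,Rc,o); m=(d>0)&(P[...,2]>.058)&(P[...,2]<.07)&(abs(P[...,0]-.65)<.03)&(abs(P[...,1]-.16)<.03)
Q=P[m]; print(len(Q),Q[:,:2].mean(0),(Q.max(0)+Q.min(0))[:2]/2,np.ptp(Q,axis=0),np.percentile(Q[:,2],[5,50,95])); save('f',im)
E
```

```text
11.65 [0.18  0.202 1.75  0.013 1.151 1.74 ] [0.6258 0.1437 0.194 ]
[[ 0.036  0.999  0.006]
 [ 0.019  0.005 -1.   ]
 [-0.999  0.036 -0.019]]
726 [0.64777462 0.15278799] [0.64731261 0.15292609] [0.02712016 0.02651884 0.00781518] [0.06267264 0.06404889 0.0652347 ]
```

View pics/f.png

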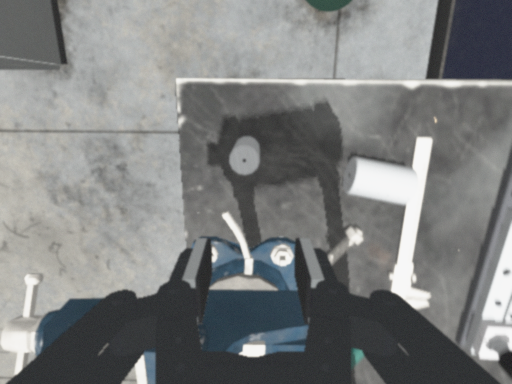

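The blank stands upright with its end centre at (244,158). The thick blank and the calliper have not moved.

```bash
cat >> h.py <<'E'
def down(yj): return orient([0,0,-1],[np.sin(yj),-np.cos(yj),0])
E
python3 - <<'E'
from h import *
p,R=pose(); plan(p,R,[.6475,.153,.13],down(-.03),5)
E
```

```text
rot/row [0.4, -0.23, -0.44] max 1.38
[[1.33, 0.33, -0.14], [1.33, 0.34, -0.14], [1.32, 0.35, -0.15], [1.32, 0.36, -0.16], [1.32, 0.37, -0.17]]
```

carry_out(
  offset=[
    [1.3,0.4,-0.1],
    [1.3,0.4,-0.1],
    [1.3,0.4,-0.2],
    [1.3,0.4,-0.2],
    [1.3,0.4,-0.2],
  ],
  delta_rot=[
    [0.5,-0.3,-0.5],
    [0.5,-0.3,-0.5],
    [0.4,-0.2,-0.4],
    [0.4,-0.2,-0.4],
    [0.3,-0.1,-0.4],
  ],
  fingers=0.4,
)

```text
time: 12.12
tool_pos: [0.6469, 0.1528, 0.1259]
tcp_rot: [1.23, 1.199, -1.232]
wrist_force: [-0.4, 0.3, -0.3]
width: 0.699
```

carry_out(
  offset=[
    [0,0,0],
    [0,0,0],
    [0,0,0],
    [0,0,0],
    [0,0,0],
  ],
  delta_rot=[
    [0,0,0],
    [0,0,0],
    [0,0,0],
    [0,0,0],
    [0,0,0],
  ],
)

```text
time: 12.53
tool_pos: [0.6487, 0.1533, 0.1303]
tcp_rot: [1.233, 1.196, -1.227]
wrist_force: [-0.1, -0.4, -0.6]
width: 0.702
```

```bash
python3 - <<'E'
from h import *
s=read_state(); p,R=pose(); print(s['time'],s['q'].round(3),p.round(4)); print(R.as_matrix().round(3))
im,d,c,Rc,o=cam('wrist'); P=pts(d,c,Rc,o); m=(d>0)&(P[...,2]>.059)&(P[...,2]<.07)&(abs(P[...,0]-.65)<.022)&(abs(P[...,1]-.155)<.022)
Q=P[m]; print(len(Q),Q[:,:2].mean(0),(Q.max(0)+Q.min(0))[:2]/2,np.ptp(Q,axis=0),np.percentile(Q[:,2],[5,50,95]))
v,u=np.nonzero(m); g=cv2.cvtColor(im,cv2.COLOR_RGB2GRAY); print(u.mean(),v.mean(),np.ptp(u),np.ptp(v))
(cu,cv_),r=cv2.minEnclosingCircle(np.stack([u,v],1).astype(np.float32)); print('circle',cu,cv_,r,ray(c,Rc,o,cu,cv_,.064).round(4)); save('g',im)
b=np.array([.6475,.153,.04]); plan(p,R,b,down(-.03),1)
E
```

```text
12.5333 [0.193 0.322 1.723 0.003 1.094 1.791] [0.6487 0.1533 0.1303]
[[ 0.002  1.    -0.028]
 [ 0.003 -0.028 -1.   ]
 [-1.     0.002 -0.003]]
1079 [0.64823833 0.15282594] [0.64720597 0.15272665] [0.02738825 0.02721795 0.00689948] [0.06227357 0.06395397 0.06505007]
251.2474513438369 203.26506024096386 37 36
circle 251.26470947265625 203.08824157714844 18.960304260253906 [0.6485 0.1528 0.064 ]
rot/row [0.12, -0.17, -0.13] max 9.03
[[9.02, -0.14, 0.06]]
```

carry_out(
  offset=[
    [1,0,0.05],
    [2.2,0,0],
    [2.5,0,0],
    [2,0,0],
    [1.3,0,0],
  ],
  delta_rot=[
    [0,0,0],
    [0,0,0],
    [0,0,0],
    [0,0,0],
    [0,0,0],
  ],
)

```text
time: 13.0
tool_pos: [0.6463, 0.1526, 0.0362]
tcp_rot: [1.23, 1.199, -1.231]
wrist_force: [-1.6, -0.6, -0.7]
width: 0.708
```

carry_out(
  offset=[
    [0,0,0],
    [0,0,0],
    [0,0,0],
    [0,0,0],
    [0,0,0],
  ],
  delta_rot=[
    [0,0,0],
    [0,0,0],
    [0,0,0],
    [0,0,0],
    [0,0,0],
  ],
  fingers=-1,
  newtons=50,
)

```text
time: 13.42
tool_pos: [0.649, 0.1531, 0.0403]
tcp_rot: [1.233, 1.196, -1.227]
wrist_force: [0.0, -0.1, -2.8]
width: 0.306
```

carry_out(
  offset=[
    [-0.5,0,0],
    [-1.5,0,0],
    [-3,0,0],
    [-4,0,0],
    [-3,0,0],
  ],
  delta_rot=[
    [0,0,0],
    [0,0,0],
    [0,0,0],
    [0,0,0],
    [0,0,0],
  ],
)

```text
time: 13.83
tool_pos: [0.6486, 0.1528, 0.163]
tcp_rot: [1.233, 1.196, -1.226]
wrist_force: [1.1, -0.2, -1.1]
width: 0.314
```

```bash
python3 - <<'E'
from h import *
p,R=pose(); print(p,read_state()['width']); plan(p,R,[.50,-.15,.2],R,10)
E
```

```text
[0.6486499  0.1528051  0.16296191] 0.3135581572584243
rot/row [0.0, 0.0, 0.0] max 3.39
[[-0.38, -1.4, 3.07], [-0.38, -1.4, 3.07], [-0.38, -1.4, 3.07], [-0.38, -1.4, 3.07], [-0.38, -1.4, 3.07]]
[[-0.38, -1.4, 3.07], [-0.38, -1.4, 3.07], [-0.38, -1.4, 3.07], [-0.38, -1.4, 3.07], [-0.38, -1.4, 3.07]]
```

carry_out(
  offset=[
    [-0.4,-2,3.4],
    [-0.4,-2,3.4],
    [-0.4,-2,3.4],
    [-0.4,-2,3.4],
    [-0.4,-2,3.4],
  ],
  delta_rot=[
    [0,0,0],
    [0,0,0],
    [0,0,0],
    [0,0,0],
    [0,0,0],
  ],
)

```text
time: 14.25
tool_pos: [0.5426, -0.0157, 0.1806]
tcp_rot: [1.232, 1.196, -1.226]
wrist_force: [-0.6, -0.6, -2.7]
width: 0.313
```

carry_out(
  offset=[
    [-0.4,-2,3.4],
    [-0.4,-2,3.4],
    [-0.4,-2,3.4],
    [-0.4,-2,3.4],
    [0,-2,3.4],
  ],
  delta_rot=[
    [0,0,0],
    [0,0,0],
    [0,0,0],
    [0,0,0],
    [0,0,0],
  ],
)

```text
time: 14.67
tool_pos: [0.4382, -0.1834, 0.197]
tcp_rot: [1.232, 1.193, -1.226]
wrist_force: [0.7, -1.3, -1.7]
width: 0.306
```

carry_out(
  offset=[
    [0,0,0],
    [0,0,0],
    [0,0,0],
    [0,0,0],
    [0,0,0],
  ],
  delta_rot=[
    [0,0,0],
    [0,0,0],
    [0,0,0],
    [0,0,0],
    [0,0,0],
  ],
)

```text
time: 15.08
tool_pos: [0.4393, -0.1807, 0.1944]
tcp_rot: [1.231, 1.198, -1.226]
wrist_force: [-0.1, 0.3, -2.2]
width: 0.309
```

```bash
python3 - <<'E'
from h import *
s=read_state(); p,R=pose(); print(s['time'],s['q'].round(3),p.round(4),s['width']); print(R.as_matrix().round(3))
im,d,c,Rc,o=cam('wrist'); np.savez('/tmp/w2',im=im,d=d,Rc=Rc,o=o,**{k:c[k] for k in('fx','fy','cx','cy')}); save('hh',im)
E
```

```text
15.0833 [-0.445 -0.093  2.059  0.003  1.176  1.151] [ 0.4393 -0.1807  0.1944] 0.30900090298265115
[[ 0.001  1.    -0.026]
 [ 0.003 -0.026 -1.   ]
 [-1.     0.001 -0.003]]
```

View pics/hh.png

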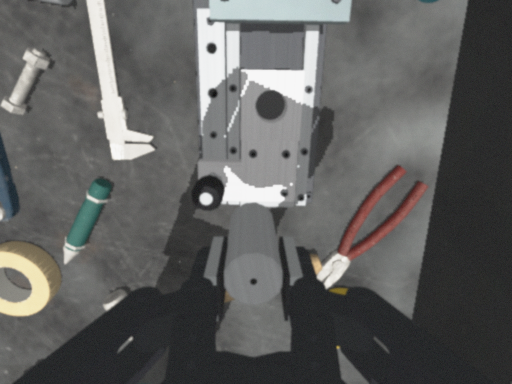

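The wrist view shows the socket mouth at (270,104), the knob at (207,193), and strip holes near (213,135), (213,93) and (212,47). The blank is held vertically at the bottom centre.

```bash
python3 - <<'E'
from h import *
Z=np.load('/tmp/w2.npz'); im,d,Rc,o=Z['im'],Z['d'],Z['Rc'],Z['o']; c={k:float(Z[k]) for k in('fx','fy','cx','cy')}
g=cv2.cvtColor(im,cv2.COLOR_RGB2GRAY); P=pts(d,c,Rc,o)
def dark(n,u,v,r,thr,z):
    s=g[v-r:v+r+1,u-r:u+r+1]; k,l,st,ce=cv2.connectedComponentsWithStats((s<thr).astype(np.uint8)); i=l[r,r] or 1+np.argmax(st[1:,4])
    q=ce[i]+[u-r,v-r]; print(n,st[i][2:],q.round(1),ray(c,Rc,o,*q,z).round(4)); return ray(c,Rc,o,*q,z)
for t in(40,55): S=dark('socket',270,104,19,t,.046)
for u,v in((213,135),(213,93),(212,47)): dark('hole',u,v,6,60,.024)
for t in(45,60): dark('knob',207,193,22,t,.087)
m=(d>0)&(P[...,2]>.078)&(P[...,2]<.095)&(abs(P[...,0]-.43)<.03)&(abs(P[...,1]+.14)<.03); Q=P[m]; print('knobdepth',len(Q),(Q.max(0)+Q.min(0))/2,Q.mean(0),np.ptp(Q,axis=0))
# block top by depth: pts at .046
m=(d>0)&(abs(P[...,2]-.046)<.004)&(abs(P[...,1]-S[1])<.05)&(abs(P[...,0]-S[0])<.045); Q=P[m][:,:2].astype(np.float32); print('block',len(Q),cv2.minAreaRect(Q))
# bridge front edge
m=(d>0)&(abs(P[...,2]-.108)<.006)&(P[...,0]<.65); Q=P[m]; ys=np.linspace(Q[:,1].min()+.01,Q[:,1].max()-.01,20); xs=[np.percentile(Q[abs(Q[:,1]-t)<.003,0],1) for t in ys]; f=np.polyfit(ys,xs,1); print('bridge',Q[:,1].min(),Q[:,1].max(),'yaw',-f[0])
E
```

```text
Traceback (most recent call last):
ValueError: attempt to get argmax of an empty sequence
```

```bash
cat > m.py <<'E'
from h import *
def run(f):
    Z=np.load(f); im,d,Rc,o=Z['im'],Z['d'],Z['Rc'],Z['o']; c={k:float(Z[k]) for k in('fx','fy','cx','cy')}
    return cv2.cvtColor(im,cv2.COLOR_RGB2GRAY),d,c,Rc,o,pts(d,c,Rc,o)
def dark(F,n,u,v,r,z,f=.5):
    g,d,c,Rc,o,P=F; s=g[v-r:v+r+1,u-r:u+r+1].astype(float); lo=s.min(); thr=lo+f*(np.percentile(s,60)-lo)
    k,l,st,ce=cv2.connectedComponentsWithStats((s<thr).astype(np.uint8)); i=l[r,r] or 1+np.argmax(st[1:,4])
    q=ce[i]+[u-r,v-r]; X=ray(c,Rc,o,*q,z); print(n,int(lo),int(thr),st[i][2:],q.round(1),X.round(4)); return X
E
python3 - <<'E'
from m import *
F=run('/tmp/w2.npz'); g,d,c,Rc,o,P=F
for f in(.35,.5,.65): S=dark(F,'socket',270,104,18,.046,f)
for u,v in((213,135),(213,93),(212,47)): dark(F,'hole',u,v,6,.024)
dark(F,'knob',207,193,22,.087)
m=(d>0)&(P[...,2]>.078)&(P[...,2]<.095)&(abs(P[...,0]-.43)<.03)&(abs(P[...,1]+.14)<.03); Q=P[m]; print('knobdepth',len(Q),(Q.max(0)+Q.min(0))/2,Q.mean(0),np.ptp(Q,axis=0))
m=(d>0)&(abs(P[...,2]-.046)<.004)&(abs(P[...,1]-S[1])<.05)&(abs(P[...,0]-S[0])<.045); Q=P[m][:,:2].astype(np.float32); print('block',len(Q),cv2.minAreaRect(Q))
m=(d>0)&(abs(P[...,2]-.108)<.006)&(P[...,0]<.65)
if m.sum()>50:
    Q=P[m]; ys=np.linspace(Q[:,1].min()+.01,Q[:,1].max()-.01,20); xs=[np.percentile(Q[abs(Q[:,1]-t)<.003,0],1) for t in ys]; f=np.polyfit(ys,xs,1); print('bridge',Q[:,1].min(),Q[:,1].max(),'yaw',-f[0],np.mean(xs))
E
```

```text
socket 55 83 [ 28  28 618] [269.9 104.7] [ 0.5021 -0.1993  0.046 ]
socket 55 95 [ 29  29 653] [270.  104.8] [ 0.502  -0.1994  0.046 ]
socket 55 107 [ 30  29 684] [270.  104.9] [ 0.5019 -0.1995  0.046 ]
hole 30 78 [ 5  6 24] [213.  134.7] [ 0.4725 -0.1427  0.024 ]
hole 16 72 [ 7  9 46] [213.1  93. ] [ 0.5129 -0.1455  0.024 ]
hole 43 115 [ 9  9 65] [211.2  47.9] [ 0.5528 -0.1465  0.024 ]
knob 22 58 [ 38  40 736] [204.  193.1] [ 0.4328 -0.1401  0.087 ]
knobdepth 762 [ 0.42896837 -0.14087491  0.0838341 ] [ 0.4307124  -0.14191841  0.08540427] [0.02674431 0.02800225 0.01090157]
block 3576 ((0.49415525794029236, -0.19982829689979553), (0.05616515129804611, 0.07564511150121689), 87.82181549072266)Traceback (most recent call last):
  File "<stdin>", line 10, in <module>
    return _quantile_unchecked(
        a, q, axis, out, overwrite_input, method, keepdims, weights)
    return _ureduce(a,
                    func=_quantile_ureduce_func,
    ...<5 lines>...
                    overwrite_input=overwrite_input,
                    method=method)
    r = func(a, **kwargs)
    result = _quantile(arr,
                       quantiles=q,
    ...<2 lines>...
                       out=out,
                       weights=wgt)
    slices_having_nans = np.isnan(arr[-1, ...])
                                  ~~~^^^^^^^^^
IndexError: index -1 is out of bounds for axis 0 with size 0
```

```bash
python3 - <<'E'
from m import *
F=run('/tmp/w2.npz'); g,d,c,Rc,o,P=F
dark(F,'dot',254,281,4,.218)
s=g[255:310,220:290]; m=(d>0)&(abs(P[...,2]-.218)<.004)&(abs(P[...,0]-.44)<.02)&(abs(P[...,1]+.18)<.02); Q=P[m]; print(len(Q),np.median(Q[:,2]),(Q.max(0)+Q.min(0))/2,np.ptp(Q,axis=0))
p,R=pose(); print(p); plan(p,R,[.5027,-.1992,.097],down(-.036),10)
E
```

```text
dot 26 68 [ 5  5 21] [253. 281.] [ 0.437  -0.1825  0.218 ]
3025 0.21875440883682495 [ 0.43797334 -0.18001299  0.21800337] [0.02880088 0.03972592 0.00798292]
[ 0.43928774 -0.18062893  0.19425109]
rot/row [0.06, -0.02, -0.0] max 1.18
[[0.97, 0.64, 0.17], [0.97, 0.64, 0.17], [0.97, 0.64, 0.17], [0.97, 0.64, 0.17], [0.97, 0.64, 0.17]]
[[0.97, 0.64, 0.17], [0.97, 0.64, 0.17], [0.97, 0.64, 0.17], [0.97, 0.64, 0.16], [0.97, 0.64, 0.16]]
```

carry_out(
  offset=[
    [1,0.65,0.2],
    [1,0.65,0.2],
    [1,0.65,0.2],
    [1,0.65,0.2],
    [1,0.65,0.2],
  ],
  delta_rot=[
    [0.1,0,0],
    [0.1,0,0],
    [0.1,0,0],
    [0.1,0,0],
    [0.1,0,0],
  ],
)

```text
time: 15.55
tool_pos: [0.4712, -0.1924, 0.1421]
tcp_rot: [1.238, 1.195, -1.235]
wrist_force: [0.1, -0.3, -2.5]
width: 0.31
```

carry_out(
  offset=[
    [1,0.65,0.2],
    [1,0.65,0.2],
    [1,0.65,0.2],
    [0.9,0.6,0.1],
    [0.8,0.6,0.1],
  ],
  delta_rot=[
    [0,0,0],
    [0,0,0],
    [0,0,0],
    [0,0,0],
    [0,0,0],
  ],
)

```text
time: 15.97
tool_pos: [0.5024, -0.2018, 0.0957]
tcp_rot: [1.238, 1.194, -1.235]
wrist_force: [-0.5, -0.3, -1.7]
width: 0.31
```

carry_out(
  offset=[
    [0,0,0],
    [0,0,0],
    [0,0,0],
    [0,0,0],
    [0,0,0],
  ],
  delta_rot=[
    [0,0,0],
    [0,0,0],
    [0,0,0],
    [0,0,0],
    [0,0,0],
  ],
)

```text
time: 16.38
tool_pos: [0.5023, -0.2018, 0.0978]
tcp_rot: [1.238, 1.192, -1.234]
wrist_force: [-0.4, 0.3, -2.2]
width: 0.315
```

```bash
python3 - <<'E'
from h import *
p,R=pose(); print(p,R.as_matrix().round(4).tolist()); plan(p,R,[.5027,-.1992,.09],down(-.036),1)
im,d,c,Rc,o=cam('wrist'); np.savez('/tmp/w3',im=im,d=d,Rc=Rc,o=o,**{k:c[k] for k in('fx','fy','cx','cy')}); save('i',im[150:384,120:400].repeat(2,0).repeat(2,1))
E
```

```text
[ 0.50226602 -0.20179461  0.09784653] [[0.0015, 0.9993, -0.0366], [0.002, -0.0366, -0.9993], [-1.0, 0.0014, -0.002]]
rot/row [-0.04, -0.12, -0.08] max 0.83
[[0.79, 0.03, -0.26]]
```

View pics/i.png

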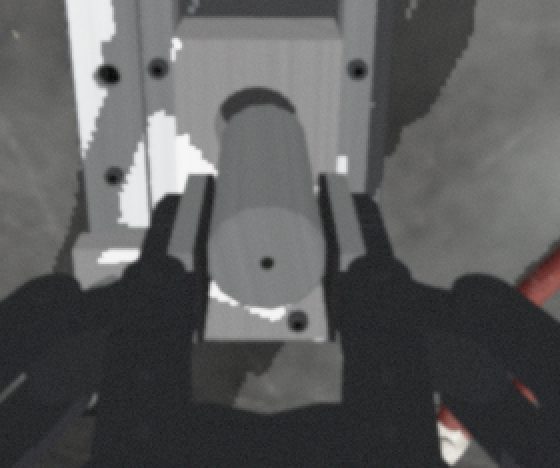

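Close view (2x crop): the socket's far rim is at (257,87), spanning columns 219–297. The blank's lower end has its far edge at about (262,104) and is centred slightly right of the socket.

```bash
python3 - <<'E'
from m import *
g,d,c,Rc,o,P=run('/tmp/w3.npz')
for u in (246,249,252): print(u,g[186:212,u].tolist())
for v in(196,199,202,206,210): print(v,g[v,224:278].tolist())
for n,u,v,z,r in(('sock far',248.5,193.5,.046,.01475),('blank far',251,202,.0575,.014)): print(n,ray(c,Rc,o,u,v,z)-[r,0,0])
E
```

```text
246 [150, 152, 149, 150, 150, 150, 143, 112, 78, 62, 58, 58, 60, 55, 57, 62, 78, 102, 110, 114, 111, 109, 111, 114, 113, 110]
249 [151, 150, 150, 149, 148, 149, 139, 107, 73, 59, 55, 58, 53, 61, 59, 60, 83, 102, 109, 111, 113, 109, 112, 113, 110, 113]
252 [152, 151, 151, 151, 149, 151, 143, 117, 86, 62, 58, 60, 52, 58, 58, 66, 90, 103, 109, 107, 109, 107, 109, 112, 108, 112]
196 [151, 150, 150, 150, 151, 153, 149, 153, 151, 148, 142, 138, 123, 104, 79, 74, 64, 61, 57, 58, 59, 59, 58, 57, 53, 55, 59, 58, 58, 59, 58, 58, 68, 70, 81, 97, 116, 136, 148, 147, 148, 145, 150, 153, 148, 149, 152, 152, 148, 150, 152, 150, 151, 149]
199 [149, 150, 149, 151, 150, 152, 148, 145, 129, 100, 75, 61, 61, 60, 58, 60, 59, 61, 59, 59, 58, 57, 55, 59, 56, 61, 61, 55, 58, 57, 59, 60, 57, 59, 56, 61, 58, 62, 78, 96, 118, 139, 147, 150, 148, 152, 153, 150, 151, 150, 152, 152, 152, 149]
202 [151, 148, 152, 154, 147, 137, 113, 83, 65, 59, 57, 57, 57, 58, 58, 57, 58, 57, 62, 65, 69, 78, 78, 78, 82, 83, 84, 87, 90, 89, 95, 93, 87, 79, 69, 63, 60, 54, 55, 57, 66, 86, 111, 133, 146, 152, 152, 151, 151, 149, 153, 152, 150, 150]
206 [150, 150, 153, 148, 137, 119, 96, 72, 61, 57, 58, 59, 62, 69, 81, 90, 96, 101, 110, 111, 112, 112, 111, 110, 109, 113, 110, 111, 109, 113, 112, 112, 110, 111, 109, 113, 111, 110, 106, 107, 100, 83, 82, 100, 127, 145, 150, 152, 150, 152, 149, 151, 150, 149]
210 [151, 151, 147, 136, 124, 124, 120, 110, 96, 83, 85, 100, 106, 110, 108, 110, 109, 112, 108, 112, 112, 111, 113, 114, 112, 110, 108, 114, 108, 108, 114, 110, 111, 114, 114, 113, 110, 110, 108, 113, 111, 112, 111, 107, 114, 129, 139, 150, 149, 150, 150, 151, 151, 147]
sock far [ 0.50008706 -0.20104306  0.046     ]
blank far [ 0.49922993 -0.20273264  0.0575    ]
```

carry_out(
  offset=[
    [0,0.13,-0.17],
    [0,0,0],
    [0.3,0,0],
    [0.4,0,0],
    [0.3,0,0],
  ],
  delta_rot=[
    [0,-0.1,0],
    [0,0,0],
    [0,0,0],
    [0,0,0],
    [0,0,0],
  ],
)

```text
time: 16.85
tool_pos: [0.5032, -0.1999, 0.0866]
tcp_rot: [1.237, 1.192, -1.236]
wrist_force: [-0.0, 0.7, -2.3]
width: 0.31
```

carry_out(
  offset=[
    [0.1,0,0],
    [0.1,0,0],
    [0.1,0,0],
    [0.05,0,0],
    [0,0,0],
  ],
  delta_rot=[
    [0,0,0],
    [0,0,0],
    [0,0,0],
    [0,0,0],
    [0,0,0],
  ],
)

```text
time: 17.27
tool_pos: [0.5033, -0.1999, 0.0834]
tcp_rot: [1.237, 1.192, -1.236]
wrist_force: [-1.4, -0.1, -2.6]
width: 0.31
```

carry_out(
  offset=[
    [0.1,0,0],
    [0.15,0,0],
    [0.15,0,0],
    [0.1,0,0],
    [0,0,0],
  ],
  delta_rot=[
    [0,0,0],
    [0,0,0],
    [0,0,0],
    [0,0,0],
    [0,0,0],
  ],
)

```text
time: 17.68
tool_pos: [0.5032, -0.1999, 0.0782]
tcp_rot: [1.237, 1.192, -1.236]
wrist_force: [0.9, 0.2, -2.4]
width: 0.311
```

carry_out(
  offset=[
    [0.2,0,0],
    [0.3,0,0],
    [0.3,0,0],
    [0.2,0,0],
    [0.1,0,0],
  ],
  delta_rot=[
    [0,0,0],
    [0,0,0],
    [0,0,0],
    [0,0,0],
    [0,0,0],
  ],
)

```text
time: 18.1
tool_pos: [0.5032, -0.1998, 0.067]
tcp_rot: [1.237, 1.193, -1.236]
wrist_force: [-0.6, 0.9, -1.9]
width: 0.311
```

carry_out(
  offset=[
    [0.05,0,0],
    [0.1,0,0],
    [0,0,0],
    [0,0,0],
    [0,0,0],
  ],
  delta_rot=[
    [0,0,0],
    [0,0,0],
    [0,0,0],
    [0,0,0],
    [0,0,0],
  ],
)

```text
time: 18.52
tool_pos: [0.5033, -0.1998, 0.0659]
tcp_rot: [1.237, 1.192, -1.236]
wrist_force: [-1.6, 2.1, -2.7]
width: 0.312
```

carry_out(
  offset=[
    [0.1,0,0],
    [0.1,0,0],
    [0,0,0],
    [0,0,0],
    [0,0,0],
  ],
  delta_rot=[
    [0,0,0],
    [0,0,0],
    [0,0,0],
    [0,0,0],
    [0,0,0],
  ],
)

```text
time: 18.93
tool_pos: [0.5034, -0.1999, 0.064]
tcp_rot: [1.237, 1.192, -1.235]
wrist_force: [-1.0, 2.6, -2.4]
width: 0.307
```

carry_out(
  offset=[
    [0.1,0,0],
    [0.05,0,0],
    [0,0,0],
    [0,0,0],
    [0,0,0],
  ],
  delta_rot=[
    [0,0,0],
    [0,0,0],
    [0,0,0],
    [0,0,0],
    [0,0,0],
  ],
)

```text
time: 19.35
tool_pos: [0.504, -0.1999, 0.0638]
tcp_rot: [1.237, 1.191, -1.235]
wrist_force: [-3.2, 3.6, 5.2]
width: 0.31
```

carry_out(
  offset=[
    [0,0,0],
    [0,0,0],
    [0,0,0],
    [0,0,0],
    [0,0,0],
  ],
  delta_rot=[
    [0,0,0],
    [0,0,0],
    [0,0,0],
    [0,0,0],
    [0,0,0],
  ],
  fingers=0.2,
)

```text
time: 19.77
tool_pos: [0.5036, -0.2003, 0.0626]
tcp_rot: [1.237, 1.191, -1.235]
wrist_force: [0.6, -0.7, 0.4]
width: 0.601
```

carry_out(
  offset=[
    [-0.5,0,0],
    [-1.5,0,0],
    [-3,0,0],
    [-3,0,0],
    [-2,0,0],
  ],
  delta_rot=[
    [0,0,0],
    [0,0,0],
    [0,0,0],
    [0,0,0],
    [0,0,0],
  ],
)

```text
time: 20.18
tool_pos: [0.5044, -0.2006, 0.1656]
tcp_rot: [1.237, 1.189, -1.234]
wrist_force: [0.5, -0.4, 0.6]
width: 0.596
```

```bash
python3 - <<'E'
from h import *
p,R=pose(); print(p); plan(p,R,[.430,-.141,.14],down(-.036),5)
E
```

```text
[ 0.50439807 -0.20056271  0.16560944]
rot/row [-0.01, 0.01, -0.04] max 1.97
[[0.51, -1.53, -1.14], [0.51, -1.53, -1.14], [0.51, -1.53, -1.14], [0.51, -1.53, -1.14], [0.51, -1.53, -1.14]]
```

carry_out(
  offset=[
    [0.2,-1.5,-1.1],
    [0.5,-1.5,-1.1],
    [0.5,-1.5,-1.1],
    [0.6,-1.5,-1.1],
    [0.6,-1.5,-1.1],
  ],
  delta_rot=[
    [0,0,0],
    [0,0,0],
    [0,0,0],
    [0,0,0],
    [0,0,0],
  ],
)

```text
time: 20.6
tool_pos: [0.43, -0.142, 0.1389]
tcp_rot: [1.237, 1.191, -1.235]
wrist_force: [-0.2, -0.3, -0.4]
width: 0.6
```

carry_out(
  offset=[
    [0,0,0],
    [0,0,0],
    [0,0,0],
    [0,0,0],
    [0,0,0],
  ],
  delta_rot=[
    [0,0,0],
    [0,0,0],
    [0,0,0],
    [0,0,0],
    [0,0,0],
  ],
)

```text
time: 21.02
tool_pos: [0.4317, -0.143, 0.1393]
tcp_rot: [1.237, 1.19, -1.235]
wrist_force: [0.0, -0.3, 0.1]
width: 0.604
```

```bash
python3 - <<'E'
from h import *
s=read_state(); p,R=pose(); print(s['time'],p); im,d,c,Rc,o=cam('wrist'); np.savez('/tmp/w4',im=im,d=d,Rc=Rc,o=o,**{k:c[k] for k in('fx','fy','cx','cy')}); save('j',im)
P=pts(d,c,Rc,o)
def blk(n,x,y,lo,hi,w=.02):
    m=(d>0)&(P[...,2]>lo)&(P[...,2]<hi)&(abs(P[...,0]-x)<w)&(abs(P[...,1]-y)<w); Q=P[m]
    v,u=np.nonzero(m); print(n,len(Q),((Q.max(0)+Q.min(0))/2).round(4),Q.mean(0).round(4),np.ptp(Q,axis=0).round(4),np.median(Q[:,2]).round(4),u.mean(),v.mean())
blk('knob',.43,-.141,.08,.092); blk('blank',.503,-.2,.082,.095,.025)
E
```

```text
21.0167 [ 0.43165874 -0.1430371   0.13931681]
knob 1146 [ 0.4304 -0.1409  0.0851] [ 0.4315 -0.1411  0.0857] [0.0262 0.0278 0.01  ] 0.0862 247.46247818499128 209.98080279232113
blank 1720 [ 0.5019 -0.2002  0.0863] [ 0.5025 -0.1996  0.0879] [0.0277 0.0275 0.0081] 0.088 339.07848837209303 100.13023255813954
```

View pics/j.png

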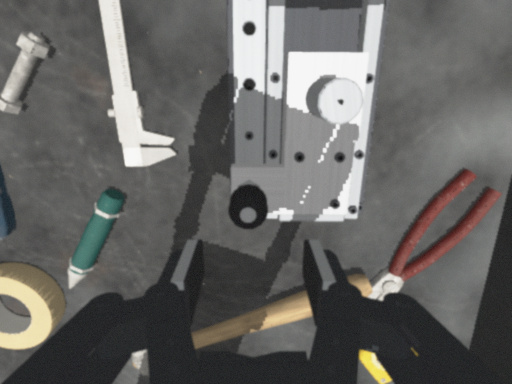

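The blank is seated with its top at (341,101), median height 0.0880 as expected. The knob is at (248,206).

carry_out(
  offset=[
    [1,-0.1,-0.2],
    [2,0,0],
    [2.2,0,0],
    [1.7,0,0],
    [1,0,0],
  ],
  delta_rot=[
    [0,0,0],
    [0,0,0],
    [0,0,0],
    [0,0,0],
    [0,0,0],
  ],
)

```text
time: 21.48
tool_pos: [0.4278, -0.1395, 0.0568]
tcp_rot: [1.236, 1.196, -1.238]
wrist_force: [-0.3, -0.2, 0.7]
width: 0.603
```

carry_out(
  offset=[
    [0,0,0],
    [0,0,0],
    [0,0,0],
    [0,0,0],
    [0,0,0],
  ],
  delta_rot=[
    [0,0,0],
    [0,0,0],
    [0,0,0],
    [0,0,0],
    [0,0,0],
  ],
  fingers=-1,
  newtons=70,
)

```text
time: 21.9
tool_pos: [0.429, -0.1396, 0.0595]
tcp_rot: [1.237, 1.193, -1.236]
wrist_force: [-0.8, 4.1, -5.4]
width: 0.301
```

```bash
python3 - <<'E'
from h import *
s=read_state(); p,R=pose(); print(p,s['wrist_force'].round(1),s['width'])
E
```

```text
[ 0.42903683 -0.13955015  0.05945999] [-0.8  4.1 -5.4] 0.30147248597806414
```

carry_out(
  offset=[
    [-0.3,0,0],
    [-0.3,0,0],
    [-0.3,0,0],
    [-0.3,0,0],
    [0,0,0],
  ],
  delta_rot=[
    [0,0,0],
    [0,0,0],
    [0,0,0],
    [0,0,0],
    [0,0,0],
  ],
)

```text
time: 22.32
tool_pos: [0.4291, -0.1397, 0.0718]
tcp_rot: [1.237, 1.193, -1.236]
wrist_force: [0.1, 5.6, -8.0]
width: 0.296
```

carry_out(
  offset=[
    [0,0,0],
    [0,0,0],
    [0,0,0],
    [0,0,0],
    [0,0,0],
  ],
  delta_rot=[
    [0,0,0],
    [0,0,0],
    [0,0,0],
    [0,0,0],
    [0,0,0],
  ],
)

```text
time: 22.73
tool_pos: [0.4291, -0.1396, 0.0714]
tcp_rot: [1.237, 1.193, -1.236]
wrist_force: [0.3, 5.2, -8.4]
width: 0.294
```

carry_out(
  offset=[
    [0,0.4,0],
    [0,0.8,0],
    [0,1.2,0],
    [0,1.2,0],
    [0,1,0],
  ],
  delta_rot=[
    [0,0,0],
    [0,0,0],
    [0,0,0],
    [0,0,0],
    [0,0,0],
  ],
)

```text
time: 23.15
tool_pos: [0.4757, -0.1415, 0.0712]
tcp_rot: [1.237, 1.193, -1.236]
wrist_force: [-2.3, 3.9, -7.9]
width: 0.298
```

carry_out(
  offset=[
    [0,1,0],
    [0,1,0],
    [0,0.9,0],
    [0,0.6,0],
    [0,0.4,0],
  ],
  delta_rot=[
    [0,0,0],
    [0,0,0],
    [0,0,0],
    [0,0,0],
    [0,0,0],
  ],
)

```text
time: 23.57
tool_pos: [0.5157, -0.1432, 0.0716]
tcp_rot: [1.237, 1.192, -1.235]
wrist_force: [-2.6, 5.2, -7.6]
width: 0.3
```

carry_out(
  offset=[
    [0,0,0],
    [0,0,0],
    [0,0,0],
    [0,0,0],
    [0,0,0],
  ],
  delta_rot=[
    [0,0,0],
    [0,0,0],
    [0,0,0],
    [0,0,0],
    [0,0,0],
  ],
)

```text
time: 23.98
tool_pos: [0.5162, -0.1433, 0.0722]
tcp_rot: [1.238, 1.19, -1.233]
wrist_force: [2.0, 5.1, -8.3]
width: 0.296
```

carry_out(
  offset=[
    [0,-0.2,0],
    [0,0,0],
    [0,0,0],
    [0,0,0],
    [0,0,0],
  ],
  delta_rot=[
    [0,0,0],
    [0,0,0],
    [0,0,0],
    [0,0,0],
    [0,0,0],
  ],
)

```text
time: 24.4
tool_pos: [0.5139, -0.1432, 0.0722]
tcp_rot: [1.238, 1.19, -1.234]
wrist_force: [0.9, 5.4, -9.2]
width: 0.294
```

carry_out(
  offset=[
    [0.3,0,0],
    [0.3,0,0],
    [0.3,0,0],
    [0.25,0,0],
    [0,0,0],
  ],
  delta_rot=[
    [0,0,0],
    [0,0,0],
    [0,0,0],
    [0,0,0],
    [0,0,0],
  ],
)

```text
time: 24.82
tool_pos: [0.5139, -0.1432, 0.0607]
tcp_rot: [1.238, 1.19, -1.234]
wrist_force: [-0.4, 6.1, -6.7]
width: 0.295
```

carry_out(
  offset=[
    [0,0,0],
    [0,0,0],
    [0,0,0],
    [0,0,0],
    [0,0,0],
  ],
  delta_rot=[
    [0,0,0],
    [0,0,0],
    [0,0,0],
    [0,0,0],
    [0,0,0],
  ],
)

```text
time: 25.23
tool_pos: [0.5139, -0.1432, 0.061]
tcp_rot: [1.238, 1.19, -1.234]
wrist_force: [-0.6, 6.1, -5.3]
width: 0.295
```

carry_out(
  offset=[
    [0,0,0],
    [0,0,0],
    [0,0,0],
    [0,0,0],
    [0,0,0],
  ],
  delta_rot=[
    [0,0,0],
    [0,0,0],
    [0,0,0],
    [0,0,0],
    [0,0,0],
  ],
  fingers=0.1,
)

```text
time: 25.65
tool_pos: [0.5137, -0.144, 0.0612]
tcp_rot: [1.237, 1.189, -1.234]
wrist_force: [0.5, -0.1, -0.2]
width: 0.55
```

carry_out(
  offset=[
    [-0.5,0,0],
    [-1.5,-0.5,0],
    [-3,-1,0],
    [-3,-1.5,0],
    [-2,-1,0],
  ],
  delta_rot=[
    [0,0,0],
    [0,0,0],
    [0,0,0],
    [0,0,0],
    [0,0,0],
  ],
)

```text
time: 26.07
tool_pos: [0.4727, -0.1422, 0.163]
tcp_rot: [1.237, 1.19, -1.234]
wrist_force: [0.4, -0.1, 0.3]
width: 0.553
```

carry_out(
  offset=[
    [0,-1,0],
    [0,-1,0],
    [0,-0.5,0],
    [0,0,0],
    [0,0,0],
  ],
  delta_rot=[
    [0,0,0],
    [0,0,0],
    [0,0,0],
    [0,0,0],
    [0,0,0],
  ],
)

```text
time: 26.48
tool_pos: [0.4464, -0.1406, 0.1587]
tcp_rot: [1.237, 1.194, -1.237]
wrist_force: [0.2, 0.4, -0.9]
width: 0.554
```

```bash
python3 - <<'E'
from h import *
s=read_state(); p,R=pose(); print(s['time'],p,s['wrist_force'].round(1)); im,d,c,Rc,o=cam('wrist'); 
P=pts(d,c,Rc,o); t,_,ct,Rt,ot=cam('top')
m=(d>0)&(P[...,2]>.078)&(P[...,2]<.105)&(abs(P[...,0]-.515)<.022)&(abs(P[...,1]+.144)<.022); Q=P[m]; print('knob',len(Q),((Q.max(0)+Q.min(0))/2).round(4),Q.mean(0).round(4),np.ptp(Q,axis=0),np.percentile(Q[:,2],[50,90,97]).round(4))
save('k',np.hstack([im,cv2.resize(t[100:270,290:410],(270,384))]))
E
```

```text
26.4833 [ 0.44644464 -0.14063141  0.15866306] [ 0.2  0.4 -0.9]
knob 1347 [ 0.5144 -0.1442  0.0842] [ 0.5147 -0.1445  0.0857] [0.02732115 0.02778686 0.01186133] [0.0862 0.0879 0.0885]
```

View pics/k.png

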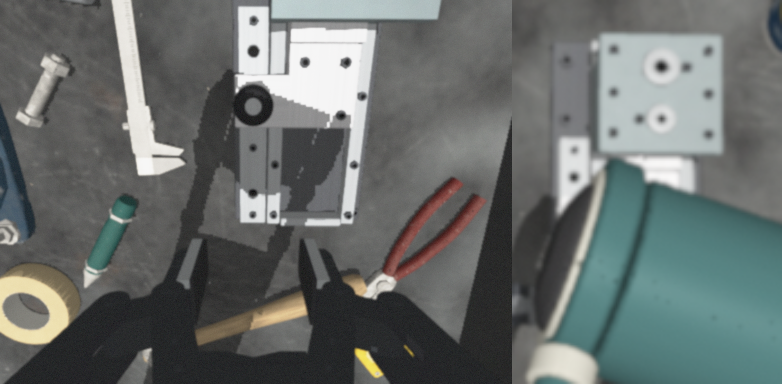

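The knob is at (253,105) over the middle hole, with the last hole visible ahead at (253,51). Its median height of 0.0862 is the same as when it was locked at loading. The calliper has not moved and the gripper is clear.

```bash
python3 -c "
from workcell import *
print(finish_job())"
```

```text
the job is handed in; nothing more can be done
None
```

The thin blank is seated in the socket, the carriage is locked under the pilot bush, and I handed the job in at about 26.6 s. I tilted the thin blank upright, stood it on the bench and let go. I then took it again from straight above and lowered it into the socket until it bottomed.

- **Blank standing:** after release its top measured 0.064 m, as it should when on end.
- **Blank seated:** its top measured 0.088 m against 0.088 m expected. Once it was under the bridge I could not see it, so that was not checked again.
- **Carriage and plunger:** I lifted the knob about 12 mm and slid the carriage. It overshot to 87 mm, so I moved it back before lowering the knob. The camera then put the knob 84 mm from its start (85 nominal), which is within the 1 mm locking play and the camera error. The knob is within about 1 mm of the measured pilot hole.
- **Plunger home:** the knob's median height was 0.0862 m, the same as when it was locked at loading.
- **Left alone:** I did not touch the thick blank or the calliper. The gripper was open, about 7 cm clear of the jig, and reading roughly zero force at hand-in.
- **Disagreement:** one in-hand camera check of the blank was about 2 mm off the tool position. I corrected this from a close view of the socket rim before inserting, and it went in without force.

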